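Check in the next archive canister at the barcode scanner

TASK

Check in the yellow-capped canister: first clear the reading stand by standing the blue-capped canister, already read, upright in the done tray; then stand the yellow-capped one upright on the stand with its barcode label turned squarely to the scanner's window, slid gently home so that it touches both arms of the V stop, and let go. Do not shift or knock over the other canisters or the desk things, and do not touch the scanner.

Things in the scene. Friction and masses are not known exactly. Their poses are not given: they have to be found in the camera images.
- yellow_can_mid (a point): New upright canister, 50 mm diameter, 96 mm tall, YELLOW cap, 0.15-0.31 kg. White barred label 21 mm wide on its side, 26-74 mm up; a red seal strip 9 mm wide runs from it over the edge on to the cap. Point: its centre, 48 mm above its underside; +z up its axis, +x from the axis to the label's middle. Starts in the in tray, label turned any way.
- yellow_can_label (a point): Middle of the yellow-capped canister's label, on its side 25 mm from the axis, 48 mm above its underside.
- blue_can_mid (a point): Already read upright canister, 50 mm diameter, 96 mm tall, BLUE cap, 0.15-0.31 kg. White barred label 21 mm wide on its side, 26-74 mm up; a red seal strip 9 mm wide runs from it over the edge on to the cap. Point: its centre, 48 mm above its underside; +z up its axis, +x from the axis to the label's middle. Starts on the stand, within 13 mm of the nest.
- scan_stand: Reading stand, fixed: an aluminium base plate 265 x 112 mm, 10 mm thick, that carries a V stop and a scanner. Origin on the table at the middle of the reading place; +x points to the scanner, +z up. The plate spans x -55 to +210 mm, y -56 to +56 mm.
- nest (a point): The reading place: the point on the plate's top (10 mm above the table) where the axis of a canister stands when it touches both arms of the V stop. +x points to the scanner, +z up. A thin black rubber disc marks it. The side away from the scanner is open, so a canister can be slid in along +x.
- v_stop: V stop, fixed on the plate: two black bars, each 28 mm long, 10 mm thick and 22 mm high above the plate, between the reading place and the scanner. Their inner faces touch a 50 mm canister on its scanner side, 35 degrees to either side of the +x of the nest. Its frame is that of the stand.
- scanner: Presentation barcode scanner, fixed on the stand's plate: a black head 86 mm wide, its top 115 mm above the table, with a dark red window 60 x 56 mm that looks to -x of the stand. Head and foot span x 107 to 200 mm of the stand. Its frame is that of the stand.
- window (a point): Centre of the scanner's window, 107 mm from the axis of the reading place, 71 mm above the table.
- in_tray: In tray, fixed: brown cardboard tray, 240 mm (x) by 160 mm (y), 36 mm high, walls and floor 5 mm thick, with an orange-striped tag. Origin at the centre of its underside. Five canisters stand in it, the yellow-capped one and four others, about 80 mm apart between centres (70 mm at the least). It stands to the right or the left of the stand.
- done_tray: Done tray, fixed: white plastic tray of the same size (240 mm in x, 160 mm in y, 36 mm high, walls and floor 5 mm thick), with a green-striped tag. Origin at the centre of its underside. Two canisters already stand in it, one near either end. It stands on the other side of the stand from the in tray.
- stapler: Red and black stapler, 135 x 34 x 50 mm, loose on the table; a bystander. Origin at the centre of its underside.
- stamp: Wooden hand stamp, 58 x 32 x 74 mm, loose on the table; a bystander. Origin at the centre of its underside.
- in_can1_mid (a point): In the in tray, a bystander: the same kind of 50 x 96 mm canister with a grey cap. The point is its centre, 48 mm above its underside; +x points to its label.
- in_can2_mid (a point): In the in tray, a bystander: the same kind of 50 x 96 mm canister with a grey cap. The point is its centre, 48 mm above its underside; +x points to its label.
- in_can3_mid (a point): In the in tray, a bystander: the same kind of 50 x 96 mm canister with a steel-coloured cap. The point is its centre, 48 mm above its underside; +x points to its label.
- in_can4_mid (a point): In the in tray, a bystander: the same kind of 50 x 96 mm canister with a green cap. The point is its centre, 48 mm above its underside; +x points to its label.
- done_can1_mid (a point): In the done tray, a bystander: the same kind of 50 x 96 mm canister with a green cap. The point is its centre, 48 mm above its underside; +x points to its label.
- done_can2_mid (a point): In the done tray, a bystander: the same kind of 50 x 96 mm canister with a steel-coloured cap. The point is its centre, 48 mm above its underside; +x points to its label.

How it is judged:
On the way, in this order (a step that is already met when the one before it is completed fails the run):
1. the blue-capped canister stands upright in the done tray, let go (x of blue_can_mid in the frame of done_tray between -0.095 and 0.095 m and y of blue_can_mid in the frame of done_tray between -0.055 and 0.055 m and z of blue_can_mid in the frame of done_tray between 0.048 and 0.058 m and angle between blue_can_mid's own z axis and vertical below 0.06 rad and linear speed of blue_can below 0.02 m/s and angular speed of blue_can below 0.2 rad/s and contact force between blue_can and the fingers below 0.1 N), for 0.2 s.
2. the yellow-capped canister stands on the stand, home at the V stop, its label facing the window (x of yellow_can_mid in the frame of nest between -0.004 and 0.004 m and y of yellow_can_mid in the frame of nest between -0.006 and 0.006 m and z of yellow_can_mid in the frame of nest between 0.044 and 0.052 m and angle between yellow_can_mid's own z axis and vertical below 0.06 rad and angle between the x axis of yellow_can_mid and the x axis of nest, either way round below 0.21 rad and x of yellow_can_label in the frame of nest above 0.015 m and linear speed of yellow_can below 0.02 m/s and angular speed of yellow_can below 0.2 rad/s), for 0.2 s.
At the end, for the whole second after the job is handed in: Yellow-capped canister upright on the plate, within 4 mm of the nest along the stand's x and 6 mm across, label within 0.21 rad of facing the window, at rest, let go; blue-capped one upright and at rest on the done tray's floor, let go; all other canisters upright (all of step 1 and all of step 2 and angle between each of in_can1_mid, in_can2_mid, in_can3_mid, in_can4_mid, done_can1_mid, done_can2_mid's own z axis and vertical below 0.1 rad and contact force between yellow_can and the fingers below 0.1 N); the robot touches nothing.
It fails at once if another canister is shifted by more than 20 mm or tipped (distance of any of in_can1_mid, in_can2_mid, in_can3_mid, in_can4_mid, done_can1_mid, done_can2_mid from where it was at the start of the episode above 0.02 m or angle between any of in_can1_mid, in_can2_mid, in_can3_mid, in_can4_mid, done_can1_mid, done_can2_mid's own z axis and vertical above 0.35 rad).
It fails at once if the stapler or the stamp is shifted by more than 20 mm (distance of any of stapler, stamp from where it was at the start of the episode above 0.02 m).
It fails at once if the scanner is bumped (more than 3 N) (contact force between scanner and anything else above 3 N).
It fails at once if a canister is rammed into the V stop (more than 30 N) (contact force between v_stop and anything else above 30 N).
It also fails if it takes over 53 s, if anything falls off the work surface, if the arm or the gripper's body presses on something with over 40 N, if the wrist force passes 120 N, or if a joint passes its speed limit or range.

ROBOT

A 7-joint arm with a two-finger parallel gripper is mounted at the origin on the work surface. World frame = base frame: x ahead of the robot, y to its left, z up, the work surface at z = 0. Lengths are in m, angles in rad, forces in N, time in s.
With the tool pointing down it reaches from about 0.4 to 0.875 m from the base axis. Payload 6.5 kg.
Tool frame: the origin (TCP) lies at the very end of the fingers, on their centre line; the grasp point (between the pads) lies 19 mm behind it; y points along the fingers, z is the direction in which the jaws open and shut, and the axes are right-handed (so a half turn about y gives the same grasp; the last joint's range is limited). The gripper opens to 88 mm and grips with 3 to 60 N. Pads are 18 mm wide; open, the fingers measure 123 mm over their backs; the gripper's body (75 mm by 187 mm) begins 45 mm behind the grasp point.
Start: joints at [1.059, 0.536, -0.004, 1.538, 0.003, 1.067, -0.071], TCP at [0.28, -0.586, 0.239] pointing down, gripper open.
Joint ranges: [-2.7, 2.7], [-0.37, 2.16], [-1.27, 1.26], [0.24, 2.4], [-1.31, 4.45], [0.19, 1.91], [-2.76, 2.76]. Speed limits (rad/s): [2.39, 2.39, 3.14, 3.14, 3.14, 3.14, 3.14].

INTERFACE

Orientations are given as a rotation vector (axis times angle).
In Python, from bench import arm, viewer, search_frame, silhouettes, pinpoint gives the robot as it stands.
- The arm moves only by the tool jog_arm, never from a script. Its argument "motion" is a list of rows, each a list of 6 numbers: the shift along the tool's x, y, z in cm, then the turn, a rotation vector about the tool's x, y, z in rad. In form: [[dx, dy, dz, rx, ry, rz], ...]. A call has 1 to 12 rows; each row is the pose to reach, as a shift and turn from the pose commanded when the call began, along the tool's axes at that moment; what a row does not reach only later rows make up. A row lasts 1/8 s, in which the tool goes at most 62.5 mm and 10.7 degrees, less where a joint would pass 70% of its speed; a pose out of reach is approached as far as the arm can. A call with a gripper value outside its range is refused whole. "jaw" is the closure, from 0 (fully open) to 1 (shut), set as the call begins (left out, the last holds). The fingers move at their own pace and stop on an object; "squeeze" is the grip in N (left out, the last holds). Time passes only in rows, so rows that repeat a pose let the fingers close. It gives the time, the measured TCP pose, the force and the opening at its end, in the units of the state.
- arm.sense(): the state, without advancing time (a new reading comes with each control period).
- viewer.get_image(name): name is "side" or "top" or "wrist"; returns a dict with "frame" (384x512x3 uint8, red, green, blue), "intrinsics" (3x3 intrinsics, pixels), "camera_from_world" (4x4, takes a point from world to camera coordinates). Camera axes: x right, y up, looking along -z (the intrinsics and any distortion apply to the point x, -y, -z); pixel columns grow to the right and rows downward; lengths in m; the calibration is good to about 2 mm. A picture is of the moment at which its call begins. There is no depth.
- arm.job_done(): hands the job in, once; it reports no verdict.
Trained networks look in the newest picture that a camera, given by its name, has taken for a name from the list of things; names that differ only in an ending like _2 or _b are one class to them, and where a whole thing is asked for, a point or a joint stands for the part that bears it (a point fixed in the world has none). Each returns a list of dicts, best first, with "confidence" (0 to 1); they miss things now and then, are a little off and sometimes report something else, mostly with a low value. They report only what shows in the picture. A call takes as long as a camera call.
- search_frame(camera, target): "point" ([x, y, z] in m, in the coordinates of the camera as it stood for that picture, good to about 4 mm: the middle of the surface that is visible of it).
- silhouettes(camera, target): "region" (384x512 bool, what is visible of it).
- pinpoint(camera, target): "point" ([x, y, z] in m, in the coordinates of the camera as it stood for that picture, good to about 4 mm: a listed point, or the origin of a listed thing).
The state is a dict: "t": time; "joints": joint angles; "dq": joint speeds; "tau": joint torques, N m; "position": TCP position; "ee_rot": TCP orientation; "contact_force": force on the tool from outside, world axes, zero at the start; "torque": the same for the moment, N m; "finger_gap": finger opening in m.
Only numpy, scipy, OpenCV 4.12 (cv2) and the standard library are available. Lean on these libraries where they do the work, as an engineer would, in place of code of your own. Each camera call takes 0.05 s, during which the arm holds its last target. There are 200 camera calls.

## Working session

There is one attempt and no reset: what is moved stays moved. The work goes in short steps, Python scripts to look and compute and a tool call to move; the robot and the scene stay as the last step left them, time stands still between calls to the robot, and variables do not carry over. Pictures are saved under pics/ and viewed, about 8 in all and at most 12, crops included, and the job is handed in when it is done.

Besides the shell and the picture viewer there is one more tool, called after "Emit:" as name(argument=value, ...) on one line, values as JSON. jog_arm: Moves the arm, as the interface text tells. Its arguments: {"type":"object","properties":{"motion":{"type":"array","items":{"type":"array","items":{"type":"number"}}},"jaw":{"type":"number"},"squeeze":{"type":"number"}},"required":["motion"]}

```bash
mkdir -p pics; cat > h.py <<'E'
import numpy as np, cv2
from scipy.spatial.transform import Rotation as R
from bench import arm, viewer, search_frame, silhouettes, pinpoint
def world(d,p):
    T=np.linalg.inv(d["camera_from_world"]); return (T@np.r_[p,1])[:3]
def proj(d,P):
    c=(d["camera_from_world"]@np.r_[P,1])[:3]; q=d["intrinsics"]@np.array([c[0],-c[1],-c[2]]); return q[:2]/q[2]
def ray(d,uv):
    T=np.linalg.inv(d["camera_from_world"]); k=np.linalg.inv(d["intrinsics"])@np.r_[uv,1]
    v=T[:3,:3]@np.array([k[0],-k[1],-k[2]]); return T[:3,3],v/np.linalg.norm(v)
def atz(d,uv,z):
    o,v=ray(d,uv); return o+v*(z-o[2])/v[2]
def save(d,n,s=1): cv2.imwrite("pics/"+n+".png",cv2.resize(d["frame"][:,:,::-1],None,fx=s,fy=s))
E
python3 - <<'E'
from h import *
s=arm.sense(); print(s["t"],s["position"],R.from_rotvec(s["ee_rot"]).as_matrix().round(3).tolist(),s["finger_gap"])
for c in("side","top"):
    d=viewer.get_image(c); save(d,c+"0")
    print(c,np.linalg.inv(d["camera_from_world"])[:3,3].round(3))
    for n in("yellow_can_mid","yellow_can_label","blue_can_mid","nest","window","in_tray","done_tray","stapler","stamp","done_can1_mid","done_can2_mid","in_can1_mid","in_can3_mid","in_can4_mid"):
        for r in pinpoint(c,n)[:2]: print(c,n,world(d,r["point"]).round(3),proj(d,world(d,r["point"])).round(),round(r["confidence"],2))
a=cv2.imread("pics/side0.png");b=cv2.imread("pics/top0.png")
print(arm.sense()["t"])
E
```

```text
0.0 [ 0.27994049 -0.58597043  0.2378681 ] [[-0.902, -0.001, 0.431], [-0.431, 0.001, -0.902], [0.0, -1.0, -0.002]] 0.08826642662182235
side [0.403 0.985 0.854]
side yellow_can_mid [0.434 0.317 0.055] [284. 301.] 0.81
side yellow_can_label [0.454 0.324 0.057] [274. 302.] 0.96
side blue_can_mid [0.47  0.025 0.059] [283. 209.] 0.69
side nest [0.473 0.013 0.012] [281. 220.] 0.93
side nest [0.441 0.244 0.057] [285. 275.] 0.57
side window [ 0.574 -0.02   0.071] [245. 191.] 0.91
side window [ 0.514  0.282 -0.004] [249. 302.] 0.21
side in_tray [ 0.514  0.281 -0.001] [249. 301.] 0.94
side done_tray [ 0.482 -0.277 -0.001] [288. 163.] 0.67
side done_tray [0.437 0.315 0.056] [283. 301.] 0.21
side stapler [ 0.702 -0.247  0.001] [217. 160.] 0.75
side stamp [ 0.684  0.249 -0.004] [179. 282.] 0.82
side done_can1_mid [ 0.406 -0.306  0.052] [315. 145.] 0.62
side done_can1_mid [ 0.576 -0.021  0.071] [244. 190.] 0.39
side done_can2_mid [ 0.55  -0.317  0.053] [269. 139.] 0.82
side in_can1_mid [0.582 0.333 0.054] [213. 299.] 0.59
side in_can3_mid [0.442 0.247 0.055] [284. 276.] 0.97
side in_can3_mid [ 0.41
[... 380 characters left out ...]
.057] [245. 227.] 0.65
top nest [0.477 0.018 0.008] [248. 229.] 0.78
top window [ 0.577 -0.024  0.069] [263. 190.] 0.7
top window [0.588 0.336 0.057] [132. 188.] 0.36
top in_tray [ 0.514  0.282 -0.002] [156. 216.] 0.95
top done_tray [ 0.487 -0.278  0.002] [351. 224.] 0.62
top done_tray [0.588 0.331 0.057] [134. 188.] 0.57
top stapler [ 0.703 -0.245  0.   ] [337. 151.] 0.74
top stamp [0.69  0.25  0.002] [168. 156.] 0.62
top done_can1_mid [ 0.412 -0.306  0.052] [367. 250.] 0.8
top done_can2_mid [ 0.554 -0.315  0.054] [368. 199.] 0.64
top in_can1_mid [0.589 0.335 0.052] [133. 188.] 0.61
top in_can4_mid [0.512 0.325 0.053] [135. 215.] 0.73
top in_can4_mid [0.599 0.257 0.054] [161. 184.] 0.34
1.5
```

View pics/top0.png

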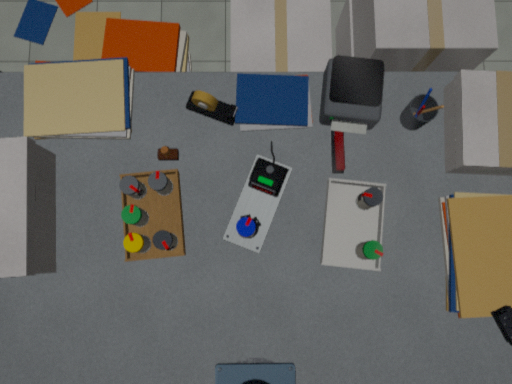

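View pics/side0.png

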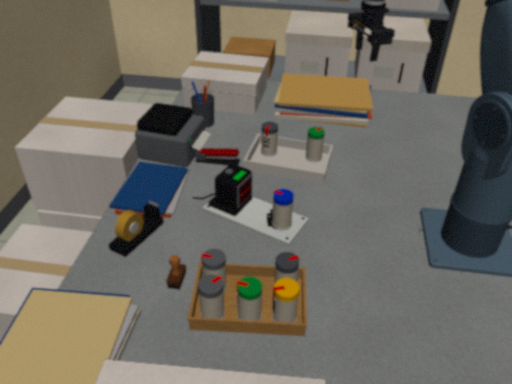

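Top view: yellow cap at (133,242) with neighbours green (131,215) and steel (163,240). Blue is on the stand at (247,226), and the done tray around (354,224) has its middle free. The side view agrees with this, and the heights are about as the text gives. I'll go above blue for a wrist look.

```bash
cat >> h.py <<'E'
def row(x,y,z,yaw):  # target TCP, jaw yaw deg, tool straight down -> row
    s=arm.sense(); M=R.from_rotvec(s["ee_rot"]).as_matrix()
    a=np.radians(yaw); zt=np.array([np.cos(a),np.sin(a),0]); yt=np.array([0,0,-1.]); T=np.c_[np.cross(yt,zt),yt,zt]
    d=M.T@(np.array([x,y,z])-s["position"])*100
    return np.r_[d.round(2),R.from_matrix(M.T@T).as_rotvec().round(3)].tolist()
E
python3 -c "
from h import *
print(row(.44,.02,.26,-90))"
```

```text
[-40.57, -2.13, -47.83, 0.0, 0.446, 0.0]
```

Emit:
jog_arm(motion=[[-40.6,-2.1,-47.8,0,0.446,0],[-40.6,-2.1,-47.8,0,0.446,0],[-40.6,-2.1,-47.8,0,0.446,0],[-40.6,-2.1,-47.8,0,0.446,0],[-40.6,-2.1,-47.8,0,0.446,0],[-40.6,-2.1,-47.8,0,0.446,0],[-40.6,-2.1,-47.8,0,0.446,0],[-40.6,-2.1,-47.8,0,0.446,0],[-40.6,-2.1,-47.8,0,0.446,0],[-40.6,-2.1,-47.8,0,0.446,0],[-40.6,-2.1,-47.8,0,0.446,0],[-40.6,-2.1,-47.8,0,0.446,0]])

```text
t: 3.0
position: [0.4403, 0.0194, 0.2596]
ee_rot: [0.0, -2.221, 2.222]
contact_force: [-0.3, -0.3, 0.0]
finger_gap: 0.0881
```

```bash
cat > look.py <<'E'
from h import *
import sys
s=arm.sense(); M=R.from_rotvec(s["ee_rot"]).as_matrix(); print(s["t"],s["position"].round(4),"yaw",np.degrees(np.arctan2(M[1,2],M[0,2])).round(1),s["finger_gap"])
d=viewer.get_image("wrist"); save(d,sys.argv[1],1.5); np.savez("pics/"+sys.argv[1]+".npz",**d)
T=np.linalg.inv(d["camera_from_world"]); print("cam",T[:3,3].round(3),"look",(-T[:3,2]).round(2))
for n in sys.argv[2:]:
    for r in pinpoint("wrist",n)[:2]: P=world(d,r["point"]); print(n,P.round(4),(proj(d,P)*1.5).round(),round(r["confidence"],2))
E
python3 look.py w1 blue_can_mid nest window v_stop scan_stand
```

```text
3.0 [0.4403 0.0194 0.2596] yaw -90.0 0.08808886031512896
cam [0.507 0.019 0.404] look [-0.26 -0.   -0.97]
nest [0.478  0.0159 0.0117] [387. 204.] 0.8
nest [0.4378 0.2421 0.05  ] [132. 254.] 0.74
window [ 0.5785 -0.0214  0.0694] [438.  74.] 0.56
scan_stand [ 0.4786  0.018  -0.0035] [385. 203.] 0.84
```

View pics/w1.png

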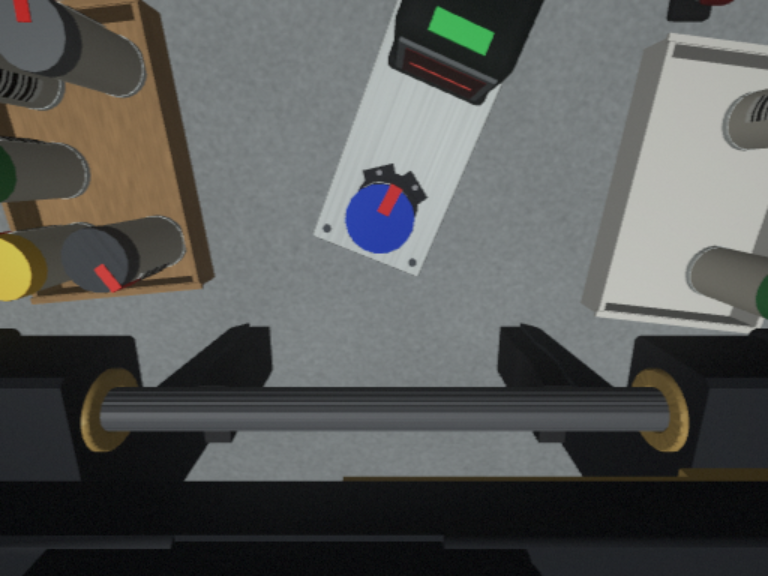

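Wrist view: the blue cap is centred near (380,218), the plate's near corners are at (315,236) and (416,274), and the V bars are just behind the cap. Next I'll get blue's axis and the stand's pose from these pixels.

```bash
cat >> h.py <<'E'
def cap(d,lo,hi,near=None):
    m=cv2.inRange(cv2.cvtColor(d["frame"],cv2.COLOR_RGB2HSV),lo,hi)
    n,l,st,c=cv2.connectedComponentsWithStats(m)
    i=1+np.argmax(st[1:,4]) if near is None else 1+np.argmin(np.linalg.norm(c[1:]-near,axis=1)+1e3*(st[1:,4]<60))
    cs,_=cv2.findContours((l==i).astype(np.uint8),cv2.RETR_EXTERNAL,cv2.CHAIN_APPROX_NONE)
    h=cv2.convexHull(max(cs,key=len)); (u,v),r=cv2.minEnclosingCircle(h); mm=cv2.moments(h)
    return np.array([mm["m10"],mm["m01"]])/mm["m00"],r
def meet(d1,p1,d2,p2):
    (o,v),(q,w)=ray(d1,p1),ray(d2,p2); t=np.linalg.lstsq(np.c_[v,-w],q-o,rcond=None)[0]; return (o+t[0]*v+q+t[1]*w)/2
E
python3 - <<'E'
from h import *
w=dict(np.load("pics/w1.npz")); t=viewer.get_image("top"); 
B=((100,150,80),(130,255,255))
pw,rw=cap(w,*B); s=viewer.get_image("side"); 
# cap side also coloured; use top cam for second ray
pt,rt=cap(t,*B,near=(247,226)); print(pw*1.5,rw*1.5,pt,rt)
print("blue z0.106 wrist",atz(w,pw,.106),"top",atz(t,pt,.106),"meet",meet(w,pw,t,pt))
A=atz(w,np.array([315,236])/1.5,.01);C=atz(w,np.array([416,274])/1.5,.01); e=(A-C); print(np.linalg.norm(e))
y=e/np.linalg.norm(e); x=np.array([y[1],-y[0],0]); n=(A+C)/2+.055*x; print("stand yaw",np.degrees(np.arctan2(x[1],x[0])),"nest",n)
for c,d in(("top",t),("side",s)):
  for nm in("nest","window"): 
    print(c,nm,[ (world(d,r["point"]).round(4),round(r["confidence"],2)) for r in pinpoint(c,nm)[:1]])
E
```

```text
[379.1232205  217.94985764] 34.525145530700684 [271.36246334  99.27487781] 42.45403289794922
blue z0.106 wrist [0.47532769 0.02269377 0.106     ] top [ 0.82085382 -0.04852422  0.106     ] meet [0.54857945 0.00095081 0.81352927]
0.10601843244467876
stand yaw -21.03668898895314 nest [0.48003213 0.01701961 0.01      ]
top nest []
top window [(array([ 0.5797, -0.0216,  0.0724]), 0.64)]
side nest [(array([0.4748, 0.0119, 0.0131]), 0.76)]
side window [(array([ 0.575 , -0.023 ,  0.0709]), 0.63)]
```

Emit:
jog_arm(motion=[[-3.5,6,-0.33,0,0,0],[-3.5,10,-0.33,0,0,0],[-3.5,15,-0.33,0,0,0],[-3.5,18,-0.33,0,0,0],[-3.5,20.1,-0.33,0,0,0],[-3.5,20.1,-0.33,0,0,0],[-3.5,20.1,-0.33,0,0,0]], jaw=0)

```text
t: 4.47
position: [0.4761, 0.0233, 0.0594]
ee_rot: [0.001, 2.221, -2.221]
contact_force: [0.7, -1.3, 0.1]
finger_gap: 0.0884
```

Emit:
jog_arm(motion=[[0,0,0,0,0,0],[0,0,0,0,0,0],[0,0,0,0,0,0],[0,0,0,0,0,0],[0,0,0,0,0,0]], jaw=1, squeeze=20)

```text
t: 5.1
position: [0.4755, 0.0231, 0.0588]
ee_rot: [-0.0, -2.221, 2.221]
contact_force: [-0.4, -0.4, 2.0]
finger_gap: 0.0498
```

Emit:
jog_arm(motion=[[0,-5,0,0,0,0],[0,-9,0,0,0,0],[-0.5,-10,6,0,0,0],[-1,-10,12,0,0,0],[-1,-10,18,0,0,0],[-1,-10,23,0,0,0],[-1,-10,27.3,0,0,0],[-1,-10,27.3,0,0,0],[-1,-10,27.3,0,0,0],[-1,-10,27.3,0,0,0]])

```text
t: 6.35
position: [0.4856, -0.2481, 0.1585]
ee_rot: [-0.003, 2.222, -2.22]
contact_force: [-0.4, -0.2, -1.4]
finger_gap: 0.0495
```

```bash
python3 look.py w2 done_tray done_can1_mid done_can2_mid blue_can_mid; python3 -c "
from h import *
print(row(.485,-.25,.055,-90))"
```

```text
6.35 [ 0.4856 -0.2481  0.1585] yaw -89.9 0.04948705742293776
cam [ 0.552 -0.248  0.303] look [-0.26  0.   -0.97]
done_tray [ 0.4889 -0.2796 -0.0035] [425. 258.] 0.7
done_tray [0.479  0.0153 0.0053] [ 34. 273.] 0.32
blue_can_mid [0.4757 0.0156 0.0119] [ 27. 279.] 0.5
[0.06, 10.37, 0.08, 0.0, 0.001, 0.0]
```

View pics/w2.png

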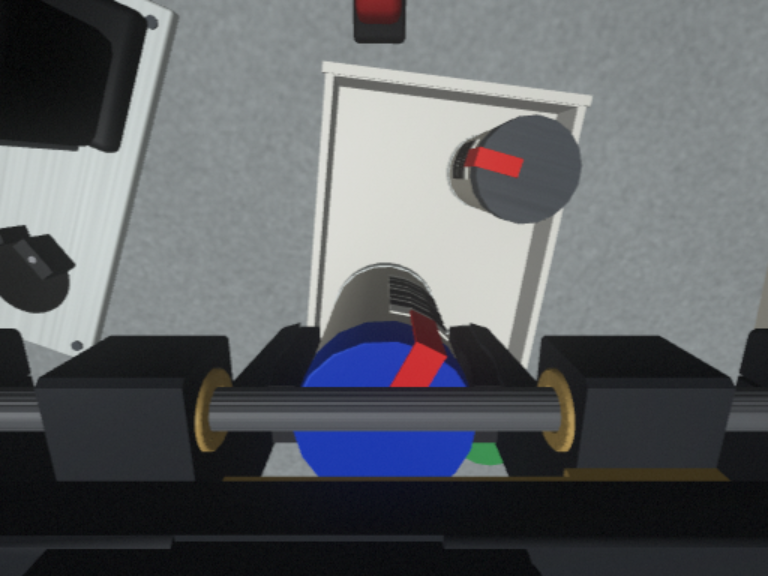

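Blue is held clear over the free middle of the done tray. Its left wall is at about x=320 px, and the steel can is well away at (525,170). Setting it down.

Emit:
jog_arm(motion=[[0,5,0,0,0,0],[0,8,0,0,0,0],[0,9.6,0,0,0,0],[0,10.1,0,0,0,0],[0,10.45,0,0,0,0],[0,10.45,0,0,0,0],[0,10.45,0,0,0,0]])

```text
t: 7.48
position: [0.4859, -0.2501, 0.0549]
ee_rot: [0.002, 2.22, -2.222]
contact_force: [0.3, 0.4, -1.5]
finger_gap: 0.0494
```

Emit:
jog_arm(motion=[[0,0,0,0,0,0],[0,0,0,0,0,0],[0,0,0,0,0,0],[0,0,0,0,0,0]], jaw=0)

```text
t: 7.98
position: [0.4855, -0.2499, 0.0543]
ee_rot: [-0.0, -2.221, 2.221]
contact_force: [-0.0, 0.0, -0.8]
finger_gap: 0.087
```

Emit:
jog_arm(motion=[[0,-3,0,0,0,0],[0,-8,0,0,0,0],[0,-14,0,0,0,0],[0,-18,0,0,0,0]])

```text
t: 8.48
position: [0.486, -0.2501, 0.237]
ee_rot: [0.003, 2.219, -2.222]
contact_force: [0.5, 0.2, -0.3]
finger_gap: 0.0881
```

```bash
python3 look.py w3 done_tray blue_can_mid; python3 -c "
from h import *
print(row(.40,.31,.26,-50))"
```

```text
8.475 [ 0.486  -0.2501  0.237 ] yaw -90.0 0.08812145014910856
cam [ 0.552 -0.25   0.381] look [-0.25 -0.   -0.97]
done_tray [ 0.4879 -0.2781 -0.002 ] [413. 244.] 0.93
done_tray [ 0.5779 -0.022   0.0709] [ 67. 138.] 0.32
blue_can_mid [ 0.4895 -0.2494  0.0455] [383. 252.] 0.83
[8.67, -2.52, -56.03, -0.003, -0.698, -0.003]
```

Emit:
jog_arm(motion=[[8.7,-2.5,-56,0,-0.698,0],[8.7,-2.5,-56,0,-0.698,0],[8.7,-2.5,-56,0,-0.698,0],[8.7,-2.5,-56,0,-0.698,0],[8.7,-2.5,-56,0,-0.698,0],[8.7,-2.5,-56,0,-0.698,0],[8.7,-2.5,-56,0,-0.698,0],[8.7,-2.5,-56,0,-0.698,0],[8.7,-2.5,-56,0,-0.698,0],[8.7,-2.5,-56,0,-0.698,0],[8.7,-2.5,-56,0,-0.698,0],[8.7,-2.5,-56,0,-0.698,0]])

```text
t: 10.12
position: [0.399, 0.3081, 0.2584]
ee_rot: [-0.661, 1.818, -1.821]
contact_force: [0.1, 0.2, 0.4]
finger_gap: 0.0884
```

```bash
python3 look.py w4 yellow_can_mid yellow_can_label in_can3_mid in_can4_mid; python3 - <<'E'
from h import *
w=dict(np.load("pics/w4.npz")); Y=((20,120,90),(35,255,255))
p,r=cap(w,*Y,near=np.array(proj(w,[.436,.325,.101])))
print(p*1.5,r*1.5,atz(w,p,.101),"other z",atz(w,p,.09))
E
```

```text
10.125 [0.399  0.3081 0.2584] yaw -50.2 0.08835424560308217
cam [0.45  0.35  0.402] look [-0.2  -0.17 -0.97]
yellow_can_mid [0.4331 0.3173 0.0463] [400. 213.] 0.83
yellow_can_label [0.4619 0.3281 0.0478] [413. 179.] 0.78
in_can3_mid [0.4439 0.2409 0.0496] [474. 260.] 0.86
in_can3_mid [0.4773 0.0178 0.0095] [642. 361.] 0.59
in_can4_mid [0.5115 0.3203 0.0488] [459. 137.] 0.83
[406.17846106 218.0789555 ] 34.744208335876465 [0.43597522 0.31669005 0.101     ] other z [0.43544718 0.31547552 0.09      ]
```

View pics/w4.png

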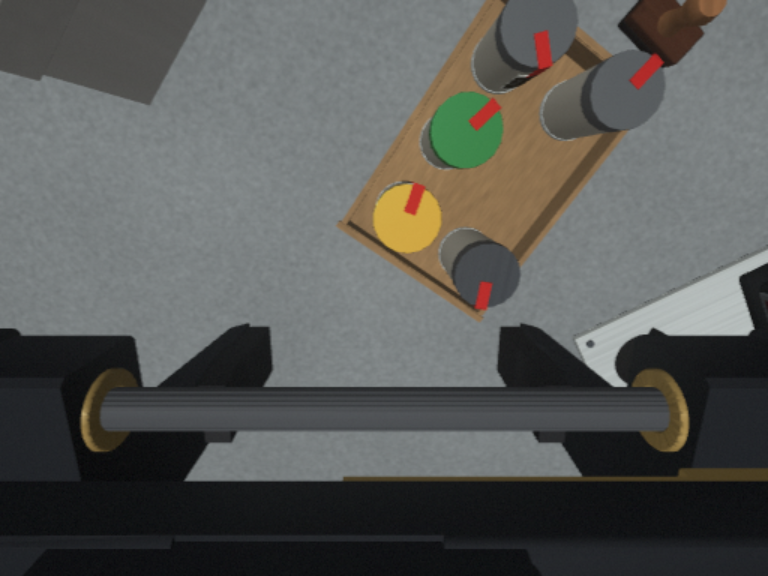

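Wrist view: the yellow cap is at (406,218), with its red strip pointing up to about (418,184). Green is at (467,130), and the steel neighbour at (486,272). The diagonal between them is free for a finger. I'll measure the label's angle from the strip.

```bash
python3 - <<'E'
from h import *
w=dict(np.load("pics/w4.npz"))
hsv=cv2.cvtColor(w["frame"],cv2.COLOR_RGB2HSV); m=cv2.inRange(hsv,(0,150,120),(8,255,255))|cv2.inRange(hsv,(172,150,120),(180,255,255))
n,l,st,c=cv2.connectedComponentsWithStats(m)
i=1+np.argmin(np.linalg.norm(c[1:]-np.array([415,199])/1.5,axis=1)); print(st[i],c[i]*1.5)
C=np.array([.436,.3167]); P=atz(w,c[i],.101)[:2]-C; print("radial",np.degrees(np.arctan2(P[1],P[0])),np.linalg.norm(P))
ys,xs=np.where(l==i); Q=np.array([atz(w,(a,b),.101)[:2] for a,b in zip(xs,ys)]); e=np.linalg.svd(Q-Q.mean(0))[2][0]; print("pca",np.degrees(np.arctan2(e[1],e[0])))
print(row(.436,.3167,.17,-45),row(.436,.3167,.055,-45))
E
```

```text
[270 122  14  21 152] [414.12828947 197.77302632]
radial 19.01811205511891 0.01566181724711154
pca -160.1074569063008
[-3.32, 8.92, 1.81, -0.0, -0.089, 0.0] [-3.32, 20.42, 1.8, -0.0, -0.089, 0.0]
```

Emit:
jog_arm(motion=[[-3.3,4,1.8,0,-0.089,0],[-3.3,9,1.8,0,-0.089,0],[-3.3,9,1.8,0,-0.089,0],[-3.3,13,1.8,0,-0.089,0],[-3.3,17,1.8,0,-0.089,0],[-3.3,20.4,1.8,0,-0.089,0],[-3.3,20.4,1.8,0,-0.089,0],[-3.3,20.4,1.8,0,-0.089,0]])

```text
t: 11.38
position: [0.4365, 0.3187, 0.0575]
ee_rot: [-0.727, 1.759, -1.757]
contact_force: [0.3, 0.4, -0.4]
finger_gap: 0.0881
```

Emit:
jog_arm(motion=[[0,0,0,0,0,0],[0,0,0,0,0,0],[0,0,0,0,0,0],[0,0,0,0,0,0],[0,0,0,0,0,0]], jaw=1, squeeze=20)

```text
t: 12.0
position: [0.4355, 0.3175, 0.0553]
ee_rot: [-0.73, 1.759, -1.759]
contact_force: [0.8, -0.5, 2.0]
finger_gap: 0.0495
```

Emit:
jog_arm(motion=[[0,-2,0,0,0,0],[0,-6,0,0,0,0],[0,-11,0,0,0,0],[0,-14,0,0,0,0],[0,-14,0,0,0,0],[0,-14,0,0,0,0]])

```text
t: 12.75
position: [0.4347, 0.3168, 0.1944]
ee_rot: [-0.732, 1.759, -1.76]
contact_force: [0.2, 0.1, -3.6]
finger_gap: 0.0496
```

```bash
python3 look.py w5 yellow_can_mid yellow_can_label; python3 - <<'E'
from h import *
a=np.radians(-21.5); x=np.array([np.cos(a),np.sin(a)])
N=np.array([.479,.0165]); p=N-.035*x; print(p,row(p[0],p[1],.19,-86))
E
```

```text
12.75 [0.4347 0.3168 0.1944] yaw -44.9 0.049611498911295134
cam [0.482 0.363 0.338] look [-0.18 -0.18 -0.97]
yellow_can_label [0.4606 0.3255 0.1899] [414. 287.] 0.93
[0.44643539 0.02932754] [19.53, 0.42, 21.15, -0.0, 0.717, 0.003]
```

Emit:
jog_arm(motion=[[19.5,0.4,21.1,0,0.717,0],[19.5,0.4,21.1,0,0.717,0],[19.5,0.4,21.1,0,0.717,0],[19.5,0.4,21.1,0,0.717,0],[19.5,0.4,21.1,0,0.717,0],[19.5,0.4,21.1,0,0.717,0],[19.5,0.4,21.1,0,0.717,0],[19.5,0.4,21.1,0,0.717,0],[19.5,0.4,21.1,0,0.717,0],[19.5,0.4,21.1,0,0.717,0]])

```text
t: 14.15
position: [0.447, 0.0311, 0.1912]
ee_rot: [-0.078, 2.185, -2.185]
contact_force: [-0.2, -0.9, -2.5]
finger_gap: 0.0493
```

```bash
python3 look.py w6 yellow_can_label nest window scan_stand; python3 - <<'E'
from h import *
s=viewer.get_image("side")
for nm in("nest","yellow_can_mid","yellow_can_label"): print(nm,[(world(s,r["point"]).round(4),round(r["confidence"],2)) for r in pinpoint("side",nm)[:1]])
w=dict(np.load("pics/w6.npz")); hsv=cv2.cvtColor(w["frame"],cv2.COLOR_RGB2HSV)
m=cv2.inRange(hsv,(0,150,120),(8,255,255))|cv2.inRange(hsv,(172,150,120),(180,255,255))
n,l,st,c=cv2.connectedComponentsWithStats(m)
for i in range(1,n):
    if st[i,4]>50: print("red",st[i],c[i]*1.5)
E
```

```text
14.15 [0.447  0.0311 0.1912] yaw -85.9 0.049344497148505674
cam [0.513 0.035 0.335] look [-0.26 -0.02 -0.97]
yellow_can_label [0.4702 0.0239 0.1856] [406. 292.] 0.71
nest [0.4759 0.0167 0.0081] [404. 223.] 0.71
window [ 0.5763 -0.0228  0.0707] [490.  71.] 0.71
window [0.4771 0.0168 0.0067] [404. 222.] 0.71
scan_stand [ 0.4765  0.0159 -0.0035] [405. 221.] 0.75
nest [(array([0.4728, 0.0129, 0.0109]), 0.73)]
yellow_can_mid [(array([0.4441, 0.0273, 0.194 ]), 0.75)]
yellow_can_label [(array([0.4649, 0.0234, 0.1911]), 0.6)]
red [302  33  49  27  83] [488.38554217  68.43975904]
red [ 21 184  23  24 242] [ 48.46487603 293.38016529]
red [257 224  37  34 729] [412.76954733 363.54320988]
```

View pics/w6.png

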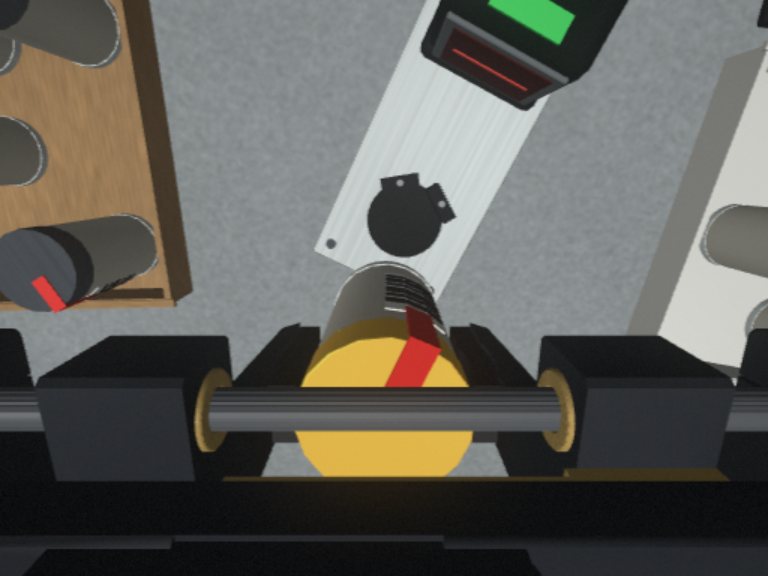

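The wrist view shows the nest's disc fully open at (404,220) with the V bars behind it. The yellow can's label and strip face roughly along the plate. I'll refine the nest and stand yaw from the disc and the plate's long edges.

```bash
python3 - <<'E'
from h import *
w=dict(np.load("pics/w6.npz")); g=cv2.cvtColor(w["frame"],cv2.COLOR_RGB2GRAY)
f=lambda u,v,z=.01: atz(w,np.array([u,v])/1.5,z)[:2]
m=(g<70).astype(np.uint8); m[:,:240]=0; m[:, 310:]=0; m[:110]=0; m[175:]=0
ys,xs=np.where(m); k=(ys>140); 
cs,_=cv2.findContours(m,cv2.RETR_EXTERNAL,cv2.CHAIN_APPROX_NONE); c=max(cs,key=len)[:,0]
P=np.array([atz(w,q,.0105)[:2] for q in c]); 
C0=np.array([.477,.0165]); a=np.radians(-21.5); X=np.array([np.cos(a),np.sin(a)])
k=(P-C0)@X<0.003; Q=P[k]
s=np.linalg.lstsq(np.c_[2*Q,np.ones(len(Q))],(Q**2).sum(1),rcond=None)[0]; print("disc",s[:2],"r",np.sqrt(s[2]+s[:2]@s[:2]),k.sum())
# plate's left edge: per row, first bright pixel left-to-right
L=[]
for v in range(15,155,5):
    r=g[v].astype(int); u0=int((315+(252-v*1.5)*115/252)/1.5)
    seg=np.diff(cv2.GaussianBlur(g[v:v+1],(5,1),0)[0,u0-12:u0+13].astype(int)); L.append((u0-12+np.argmax(seg)+.5,v))
E_=np.array([atz(w,q,.01)[:2] for q in L]); vx,vy,x0,y0=cv2.fitLine(E_.astype(np.float32),cv2.DIST_HUBER,0,.001,.001).ravel(); 
if vx<0: vx,vy=-vx,-vy
print("yaw",np.degrees(np.arctan2(vy,vx)),"edge dist to C0",np.array([-vy,vx])@(np.array([x0,y0])-C0))
print(arm.sense()["t"])
E
```

```text
disc [0.47874123 0.0173341 ] r 0.028465658455866003 70
yaw -22.173347 edge dist to C0 0.05674121035222887
14.6
```

```bash
python3 -c "
from h import *
print(arm.sense()['position'],row(.46,.0247,.1,-87),row(.46,.0247,.061,-87))"
```

```text
[0.44707871 0.0304978  0.19119986] [-1.25, 9.12, 0.67, -0.0, 0.017, 0.0] [-1.25, 13.02, 0.67, -0.0, 0.017, 0.0]
```

Emit:
jog_arm(motion=[[-1.25,4,0.67,0,0.017,0],[-1.25,8,0.67,0,0.017,0],[-1.25,11,0.67,0,0.017,0],[-1.25,12.5,0.67,0,0.017,0],[-1.25,13,0.67,0,0.017,0],[-1.25,13,0.67,0,0.017,0],[-1.25,13,0.67,0,0.017,0]], squeeze=10)

```text
t: 15.48
position: [0.4608, 0.0248, 0.0621]
ee_rot: [-0.056, 2.194, -2.194]
contact_force: [0.5, -0.3, -3.5]
finger_gap: 0.0495
```

```bash
python3 - <<'E'
from h import *
s=arm.sense();print(s["t"],s["position"],s["contact_force"])
for d in(.01,.016,.020,.023): print(d,row(*(np.array([.4600,.0247])+d*np.array([.927,-.375])),.061,-87))
E
```

```text
15.475 [0.46082789 0.0247854  0.06208791] [ 0.5248593  -0.32183738 -3.47088424]
0.01 [-0.82, 0.11, 0.43, -0.0, 0.0, -0.002]
0.016 [-1.37, 0.11, 0.68, -0.0, 0.0, -0.002]
0.02 [-1.73, 0.11, 0.85, -0.0, 0.0, -0.002]
0.023 [-2.0, 0.11, 0.98, -0.0, 0.0, -0.002]
```

Emit:
jog_arm(motion=[[-0.36,0.05,0.17,0,0,0],[-0.72,0.05,0.34,0,0,0],[-1.0,0.05,0.47,0,0,0],[-1.27,0.05,0.6,0,0,0],[-1.45,0.05,0.68,0,0,0],[-1.54,0.05,0.72,0,0,0],[-1.63,0.05,0.77,0,0,0],[-1.63,0.05,0.77,0,0,0],[-1.63,0.05,0.77,0,0,0]])

```text
t: 16.6
position: [0.4766, 0.0179, 0.0607]
ee_rot: [-0.058, 2.195, -2.195]
contact_force: [0.3, 0.3, -2.8]
finger_gap: 0.0497
```

Not touching yet, with no horizontal force. I'll creep on in 1 mm steps.

Emit:
jog_arm(motion=[[-0.09,0,0.04,0,0,0],[-0.09,0,0.04,0,0,0],[-0.18,0,0.08,0,0,0],[-0.18,0,0.08,0,0,0]])

```text
t: 17.1
position: [0.4785, 0.0172, 0.0607]
ee_rot: [-0.058, 2.195, -2.195]
contact_force: [0.5, 0.1, -3.0]
finger_gap: 0.0501
```

Emit:
jog_arm(motion=[[-0.09,0,0.04,0,0,0],[-0.09,0,0.04,0,0,0]])

```text
t: 17.35
position: [0.4788, 0.0172, 0.0606]
ee_rot: [-0.06, 2.195, -2.195]
contact_force: [-3.4, 2.1, -1.5]
finger_gap: 0.0496
```

Contact: about 4 N pushing back along the stand's -x. One more mm, then a look before letting go.

Emit:
jog_arm(motion=[[-0.09,0,0.04,0,0,0],[-0.09,0.04,0.04,0,0,0],[-0.09,0.04,0.04,0,0,0]])

```text
t: 17.73
position: [0.4796, 0.0172, 0.0605]
ee_rot: [-0.06, 2.195, -2.195]
contact_force: [-6.6, 2.7, 5.2]
finger_gap: 0.0495
```

```bash
python3 look.py w7 yellow_can_mid yellow_can_label
```

```text
17.725 [0.4796 0.0172 0.0605] yaw -86.9 0.04954839561928709
cam [0.546 0.02  0.205] look [-0.26 -0.01 -0.97]
yellow_can_label [0.5059 0.0109 0.0555] [404. 284.] 0.82
```

View pics/w7.png

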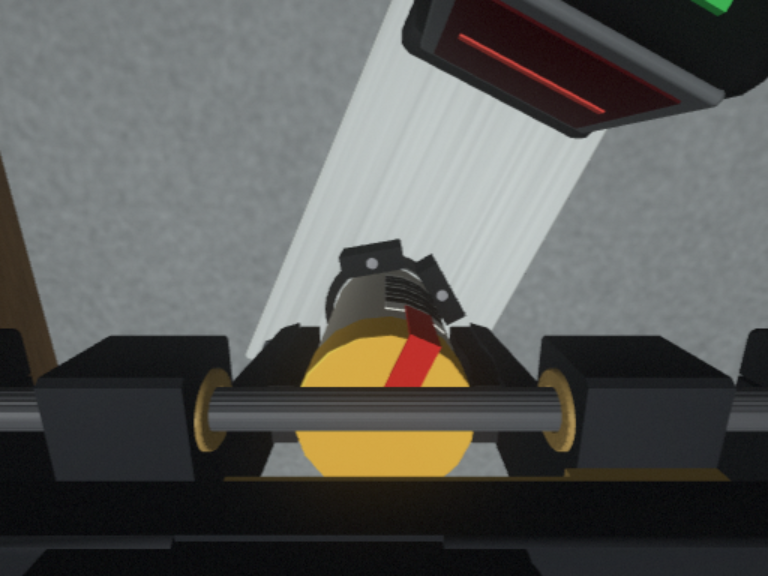

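The can sits against the V arms at (372,263) and (442,296), and the reaction (-6.6, 2.7) lies along the stand's axis, so both arms carry it. Letting go and rising.

Emit:
jog_arm(motion=[[0,0,0,0,0,0],[0,0,0,0,0,0],[0,0,0,0,0,0],[0,0,0,0,0,0]], jaw=0)

```text
t: 18.38
position: [0.4806, 0.0163, 0.0603]
ee_rot: [-0.057, 2.195, -2.195]
contact_force: [0.6, 0.5, 0.1]
finger_gap: 0.0867
```

Emit:
jog_arm(motion=[[0,-2,0,0,0,0],[0,-7,0,0,0,0],[2,-13,0,0,0,0],[4,-19,0,0,0,0],[4,-20,0,0,0,0],[4,-20,0,0,0,0]])

```text
t: 19.12
position: [0.4409, 0.0141, 0.2605]
ee_rot: [-0.056, 2.194, -2.195]
contact_force: [-0.9, -0.5, 0.3]
finger_gap: 0.0884
```

```bash
python3 look.py w8 yellow_can_mid yellow_can_label; python3 - <<'E'
from h import *
w=dict(np.load("pics/w8.npz")); Y=((20,120,90),(35,255,255))
p,r=cap(w,*Y,near=np.array(proj(w,[.4785,.0172,.106]))); C=atz(w,p,.106)[:2]
a=np.radians(-22);X=np.array([np.cos(a),np.sin(a)]);Yv=np.array([-X[1],X[0]]); d=C-[.4785,.0172]; print("cap",C,"in nest",d@X,d@Yv,r*1.5)
hsv=cv2.cvtColor(w["frame"],cv2.COLOR_RGB2HSV); m=cv2.inRange(hsv,(0,150,120),(8,255,255))|cv2.inRange(hsv,(172,150,120),(180,255,255))
n,l,st,c=cv2.connectedComponentsWithStats(m); i=1+np.argmin(np.linalg.norm(c[1:]-p,axis=1)+1e3*(st[1:,4]<60)); e=atz(w,c[i],.106)[:2]-C
print("label yaw",np.degrees(np.arctan2(e[1],e[0])),np.linalg.norm(e))
s=viewer.get_image("side")
for n in("yellow_can_mid","yellow_can_label","blue_can_mid"): print(n,[(world(s,q["point"]).round(4),round(q["confidence"],2)) for q in pinpoint("side",n)[:1]])
save(s,"side9",1.5); print(arm.sense()["contact_force"],arm.sense()["t"])
E
```

```text
19.125 [0.4409 0.0141 0.2605] yaw -87.0 0.08841167651244015
cam [0.507 0.017 0.405] look [-0.25 -0.01 -0.97]
yellow_can_label [0.5983 0.2556 0.0492] [85. 37.] 0.68
yellow_can_label [0.5022 0.0099 0.0529] [393. 180.] 0.65
cap [0.47869727 0.01696461] in nest 0.00027108397244412504 -0.00014435325699788337 35.034433364868164
label yaw -22.321291280715826 0.015295810424522506
yellow_can_mid [(array([0.4806, 0.017 , 0.0591]), 0.75)]
yellow_can_label [(array([0.4936, 0.0064, 0.0606]), 0.66)]
blue_can_mid [(array([ 0.4777, -0.2505,  0.0546]), 0.84)]
[ 0.02857639  0.56663192 -0.88341001] 19.475
```

View pics/w8.png

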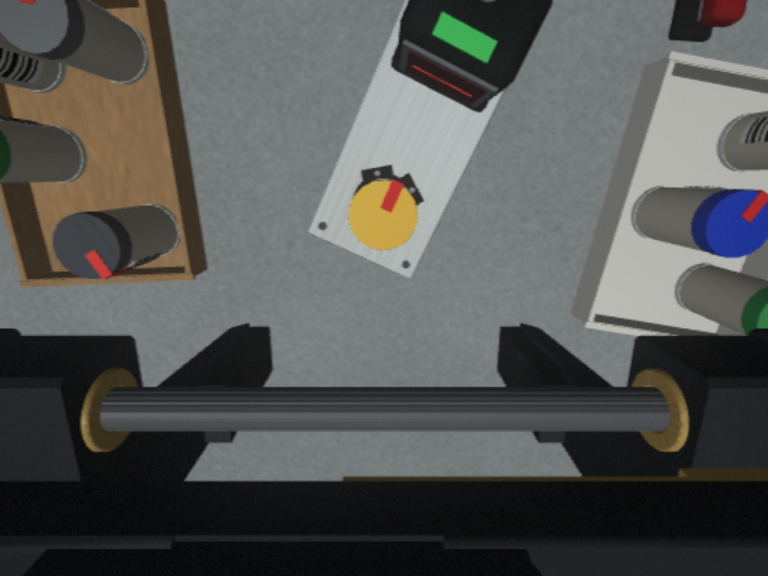

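View pics/side9.png

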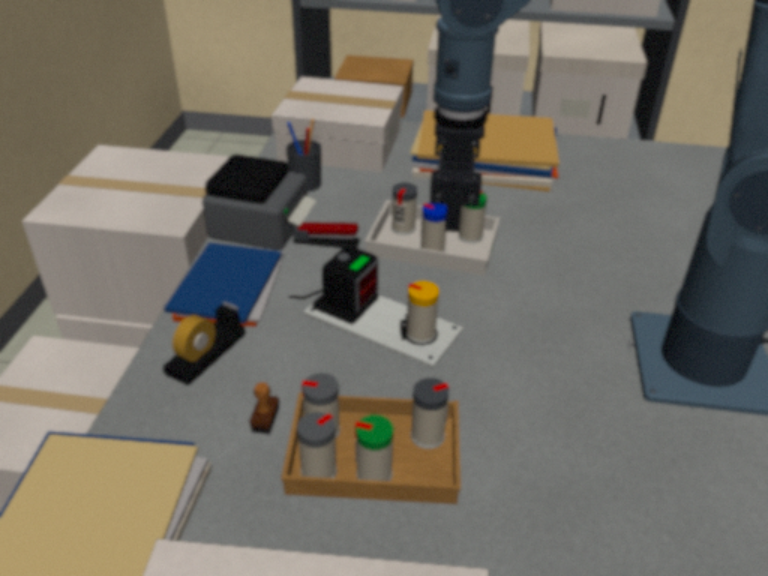

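Yellow stands at the V with its strip pointing at the window (392,195). Blue stands between its two neighbours in the done tray, everything else is upright, and the gripper is clear. Handing in.

```bash
python3 -c "
from h import *
print(arm.job_done())"
```

```text
the job is handed in; nothing more can be done
None
```

The blue-capped canister now stands upright in the done tray, and the yellow-capped one stands on the stand against the V stop with its label facing the scanner. I let both go and handed the job in at about 19.5 s; no verdict is reported.

- **Yellow position:** measured within 0.3 mm of the nest along the stand and across it.
- **Yellow label:** at -22.3° against a stand yaw of about -22°, well inside the 0.21 rad limit. The side-camera network's less precise label point came out about 17° off that heading. I went with the strip measurement, and the close wrist picture agrees with it.
- **Contact with the V stop:** about 7 N before release, along the stand's axis, so I take it that both arms were touched. That was not measured arm by arm.
- **Blue:** upright on the tray floor, about 29 mm off the tray's centre line across and near the middle along it.
- **Everything else:** in the last pictures the other canisters stand upright. The stapler, stamp and scanner look untouched, though I checked those by eye only, and the gripper was clear of everything.

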